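Set out speedometer drives for greasing, outlets on the pointers

ROBOT

A 7-joint arm with a two-finger parallel gripper is mounted at the origin on the work surface. World frame = base frame: x ahead of the robot, y to its left, z up, the work surface at z = 0. Lengths are in m, angles in rad, forces in N, time in s.
With the tool pointing down it reaches from about 0.4 to 0.875 m from the base axis. Payload 19.3 kg.
Tool frame: the origin (TCP) lies between the finger pads; the fingertips stand 17 mm ahead of it and the grasp point (between the pads) lies 2 mm behind it; z points along the fingers, y is the line along which they close (so a half turn about z gives the same grasp; the last joint's range is limited). The gripper opens to 85 mm and grips with 20 to 120 N. Pads are 22 mm wide; open, the fingers measure 114 mm over their backs; the gripper's body (76 mm by 85 mm) begins 54 mm behind the grasp point. The pads swing forward as they close: fully open they stand 13 mm farther back than shut.
Start: joints at [-1.375, 0.521, -0.036, 1.599, 0.021, 1.021, -0.113], TCP at [0.164, 0.603, 0.248] pointing down, gripper open.
Joint ranges: [-2.91, 2.91], [-0.3, 2.13], [-1.5, 1.42], [0.17, 2.43], [-1.26, 4.41], [0.16, 1.93], [-2.52, 2.52]. Speed limits (rad/s): [1.89, 1.89, 2.39, 2.39, 3.01, 3.01, 3.01].

INTERFACE

Orientations are given as [roll, pitch, yaw] about the fixed x, y, z axes, in that order (R = Rz(yaw) Ry(pitch) Rx(roll)).
In Python, from workcell import bot gives the robot as it stands.
- The arm moves only by the shell command python3 -m inch 'ROWS' [FORCE]. ROWS is JSON, a list of rows, each a list of 7 numbers: the shift along the tool's x, y, z in units of 200 mm (1.0 is 200 mm), then the turn, a rotation vector about the tool's x, y, z in units of 90 degrees (1.0 is 90 degrees), then the opening, from 0 (shut) to 1 (fully open). In form: [[x, y, z, rx, ry, rz, grip], ...]. A call has 1 to 20 rows; each row is the pose to reach, as a shift and turn from the pose commanded when the call began, along the tool's axes at that moment; what a row does not reach only later rows make up. A row lasts 1/8 s, in which the tool goes at most 62.5 mm and 10.7 degrees, less where a joint would pass 70% of its speed; a pose out of reach is approached as far as the arm can. A call with a number of a shift or a turn outside -1 to 1 is refused whole. A call with a gripper value outside its range is refused whole. The fingers move at their own pace and stop on an object; FORCE is the grip in N (left out, the last holds). Time passes only in rows, so rows that repeat a pose let the fingers close. It gives the time, the measured TCP pose, the force, the opening and the grip force at its end, in the units of the state.
- bot.observe(): the state, without advancing time (a new reading comes with each control period).
- bot.grab_frame(name): name is "scene" or "top"; returns a dict with "img" (420x560x3 uint8, red, green, blue), "z_map" (420x560 float32, m along the optical axis (not along the pixel's ray), 0 where there is no reading), "vfov" (degrees; the focal length in pixels is half the picture's height over the tangent of half this angle, whatever the lens; pixels are square), "cx", "cy" (the principal point, pixels), "distortion" ([k1, k2, p1, p2, k3] as OpenCV has them; the pictures are not rectified), "rvec" (rotation vector, rad) and "tvec" (3), from world to camera coordinates, as OpenCV has them. Camera axes: x right, y down, z forward; pixel columns grow to the right and rows downward; lengths in m; the calibration is good to about 2 mm. A picture is of the moment at which its call begins.
- bot.job_done(): hands the job in; it is judged then, once.
The state is a dict: "clock": time; "qpos": joint angles; "qd": joint speeds; "joint_efforts": joint torques, N m; "position": TCP position; "tool_rot": TCP orientation; "force": force on the tool from outside, world axes, zero at the start; "moment": the same for the moment, N m; "grip_width": finger opening in m; "finger_force": force on a finger pad.
Only numpy, scipy, OpenCV 4.12 (cv2) and the standard library are available. Lean on these libraries where they do the work, as an engineer would, in place of code of your own. Each camera call takes 0.05 s, during which the arm holds its last target. There are 200 camera calls.

TASK

Lift the lid off the parts pan by its knob and lay it flat on the bench clear of the pan, then stand every speedometer drive from the pan upright and centred on a greasing post of its own, turned so that its brass cable outlet points out the same way as that post's white pointer, right above it. When all are set out, put the lid back on the empty pan so that it covers it, and leave the other things on the bench alone.

Things in the scene. Friction and masses are not known exactly. Their poses are not given: they have to be found in the camera images.
- pot: Round aluminium parts pan, fixed to the bench; outer radius 113, wall 4, height 54, inner floor 5 above the bench. Origin: centre of its underside, z up. The drives stand inside it at the start, on a circle of about 60 radius.
- lid: Loose flat round steel lid lying on the pan's rim: radius 120, 5 thick, no skirt. In its middle a black knob, radius 14, from 18 to 42 above the lid's underside (stalk of radius 8 below). Origin: centre of its underside, z up. 0.35 kg.
- drive0: Speedometer drive (all alike, two to four are present; None if absent): aluminium drum, radius 22, height 16, with a dark steel hub of radius 16 on top reaching 42 above the underside (grip the hub), and a brass cable outlet of diameter 10 (collar 14) that sticks out of the drum along +x to 38 from the axis, its centreline 8 above the underside. Origin: centre of the underside, z up. 0.17 kg.
- drive0_outlet (a point): Tip of drive0's cable outlet, 38 along +x from its axis and 8 up.
- drive1: Speedometer drive (all alike, two to four are present; None if absent): aluminium drum, radius 22, height 16, with a dark steel hub of radius 16 on top reaching 42 above the underside (grip the hub), and a brass cable outlet of diameter 10 (collar 14) that sticks out of the drum along +x to 38 from the axis, its centreline 8 above the underside. Origin: centre of the underside, z up. 0.17 kg.
- drive1_outlet (a point): Tip of drive1's cable outlet, 38 along +x from its axis and 8 up.
- drive2: Speedometer drive (all alike, two to four are present; None if absent): aluminium drum, radius 22, height 16, with a dark steel hub of radius 16 on top reaching 42 above the underside (grip the hub), and a brass cable outlet of diameter 10 (collar 14) that sticks out of the drum along +x to 38 from the axis, its centreline 8 above the underside. Origin: centre of the underside, z up. 0.17 kg.
- drive2_outlet (a point): Tip of drive2's cable outlet, 38 along +x from its axis and 8 up.
- drive3: Speedometer drive (all alike, two to four are present; None if absent): aluminium drum, radius 22, height 16, with a dark steel hub of radius 16 on top reaching 42 above the underside (grip the hub), and a brass cable outlet of diameter 10 (collar 14) that sticks out of the drum along +x to 38 from the axis, its centreline 8 above the underside. Origin: centre of the underside, z up. 0.17 kg.
- drive3_outlet (a point): Tip of drive3's cable outlet, 38 along +x from its axis and 8 up.
- post0: Greasing post fixed to the bench (four, all alike): foot radius 30, 12 high; thin column; flat head of radius 18, its top 70 above the bench. A white pointer, 7 wide, sticks out level from the head along the post's +x axis to 57 from the axis, its top 7 below the head's top. Origin: centre of the foot on the bench, z up.
- post1: Greasing post fixed to the bench (four, all alike): foot radius 30, 12 high; thin column; flat head of radius 18, its top 70 above the bench. A white pointer, 7 wide, sticks out level from the head along the post's +x axis to 57 from the axis, its top 7 below the head's top. Origin: centre of the foot on the bench, z up.
- post2: Greasing post fixed to the bench (four, all alike): foot radius 30, 12 high; thin column; flat head of radius 18, its top 70 above the bench. A white pointer, 7 wide, sticks out level from the head along the post's +x axis to 57 from the axis, its top 7 below the head's top. Origin: centre of the foot on the bench, z up.
- post3: Greasing post fixed to the bench (four, all alike): foot radius 30, 12 high; thin column; flat head of radius 18, its top 70 above the bench. A white pointer, 7 wide, sticks out level from the head along the post's +x axis to 57 from the axis, its top 7 below the head's top. Origin: centre of the foot on the bench, z up.
- bottle: Bystander, not part of the job. Empty white push dispenser bottle, radius 32, 180 high, nozzle to -x. Origin: centre of its underside.
- grip: Bystander, not part of the job. Blue handlebar grip lying along its x axis, 120 long, diameter 32 (flange 48). Origin: centre of its underside.
- valve_tool: Bystander, not part of the job. Small steel valve core tool lying along x, 80 long, 10 high. Origin: centre of its underside.
- axle_nut: Bystander, not part of the job. Chrome axle nut, 28 across, 14 high, lying flat. Origin: centre of its underside.
- foot_peg: Bystander, not part of the job. Aluminium foot peg lying along x, 110 long, 30 wide, 27 high. Origin: centre of its underside.
- wrench: Bystander, not part of the job. Steel wrench lying along x, 150 long. Origin: centre of its underside.
Things that resemble listed ones, but are neither listed nor needed, are in the scene too. What is shaped like the lid but red is not meant.

How it is judged:
By the outcome, as a careful person would: the job done as asked, in the order asked, and still so for the second after the job is handed in, with the robot touching nothing.
Of drive0, drive1, drive2, drive3 only 2 to 4 are there at a start; the rules pass over those that are not, and their reading is None.
At some moment in a run one of lid may be knocked a few centimetres aside while the robot is not near it.
It also fails if it takes over 210 s, if anything falls off the work surface, if the arm or the gripper's body presses on something with over 40 N, if the wrist force passes 120 N, or if a joint passes its speed limit or range.

## Working session

There is one attempt and no reset: what is moved stays moved. The work goes in short steps, Python scripts to look and compute and a shell command to move; the robot and the scene stay as the last step left them, time stands still between calls to the robot, and variables do not carry over. Pictures are saved under pics/ and viewed, at most 14 in all, crops included, and the job is handed in when it is done.

```bash
ls; mkdir -p pics; cat > h.py <<'E'
import numpy as np, cv2
from workcell import bot
from scipy.spatial.transform import Rotation as R
def K(f):
    fl=210/np.tan(np.radians(f["vfov"])/2)
    return np.array([[fl,0,f["cx"]],[0,fl,f["cy"]],[0,0,1]])
def ray(f,px,z):
    "pixels -> world points on plane z"
    px=np.asarray(px,float).reshape(-1,1,2)
    u=cv2.undistortPoints(px,K(f),np.array(f["distortion"],float)).reshape(-1,2)
    Rm=cv2.Rodrigues(np.array(f["rvec"],float))[0]; t=np.array(f["tvec"],float).ravel()
    d=np.c_[u,np.ones(len(u))]@Rm; c=-Rm.T@t
    return c+d*((z-c[2])/d[:,2])[:,None]
def cloud(f):
    "world xyz per pixel from z_map"
    v,u=np.mgrid[0:420,0:560]
    n=cv2.undistortPoints(np.stack([u,v],-1).reshape(-1,1,2).astype(float),K(f),np.array(f["distortion"],float)).reshape(-1,2)
    z=f["z_map"].reshape(-1,1); Rm=cv2.Rodrigues(np.array(f["rvec"],float))[0]
    P=(np.c_[n,np.ones(len(n))]*z-np.array(f["tvec"],float).ravel())@Rm
    P[z[:,0]==0]=np.nan
    return P.reshape(420,560,3)
def save(f,name,box=None,s=1):
    im=f["img"][...,::-1]
    if box: im=im[box[1]:box[3],box[0]:box[2]]
    cv2.imwrite("pics/"+name,cv2.resize(im,None,fx=s,fy=s,interpolation=cv2.INTER_CUBIC))
def go(p,yaw):
    "shift/turn from current pose to tool-down at p with yaw: tool axes units"
    s=bot.observe(); r0=R.from_euler('xyz',s["tool_rot"]); d=r0.inv().apply(np.array(p)-s["position"])/0.2
    r1=R.from_euler('xyz',[np.pi,0,yaw]); rv=(r0.inv()*r1).as_rotvec()/(np.pi/2)
    return np.round(d,3),np.round(rv,3)
E
python3 - <<'E'
from h import *
for n in("top","scene"):
    f=bot.grab_frame(n); save(f,n+"0.png",s=1.4); print(n,f["tvec"],f["rvec"],f["vfov"],f["distortion"])
s=bot.observe(); print(s)
E
```

```text
pics
top [-0.03529538  0.48938012  1.21928054] [ 2.14649284 -2.1814537   0.14478586] 48.294291487606664 [-0.05622981  0.          0.          0.          0.        ]
scene [-0.36533661 -0.17988827  1.53335591] [ 2.24569907  0.7695195  -0.3437256 ] 47.70230130829345 [0.03688189 0.         0.         0.         0.        ]
{'clock': 0.1, 'qpos': array([-1.37518643,  0.52193277, -0.03632121,  1.59991529,  0.02118704,
        1.02109403, -0.1127913 ]), 'qd': array([-6.92897131e-05, -1.44970116e-03,  4.34020432e-04, -2.65500375e-03,
        2.44050734e-04,  2.61046110e-05,  1.53505720e-03]), 'joint_efforts': array([ 3.47572379e-03, -9.28477120e+01,  1.98357515e+00, -3.70532942e+01,
        1.81190501e-02,  5.31179103e-03,  3.15574391e-05]), 'position': array([0.16414219, 0.6027863 , 0.24780962]), 'tool_rot': array([-3.14062940e+00,  5.83216491e-05,  2.87576768e+00]), 'force': array([ 0.05164294, -0.70574627, -0.38518711]), 'moment': array([ 0.00256682,  0.00670972, -0.00262255]), 'finger_force': 0.0, 'grip_width': 0.08573182297289993}
```

View pics/top0.png

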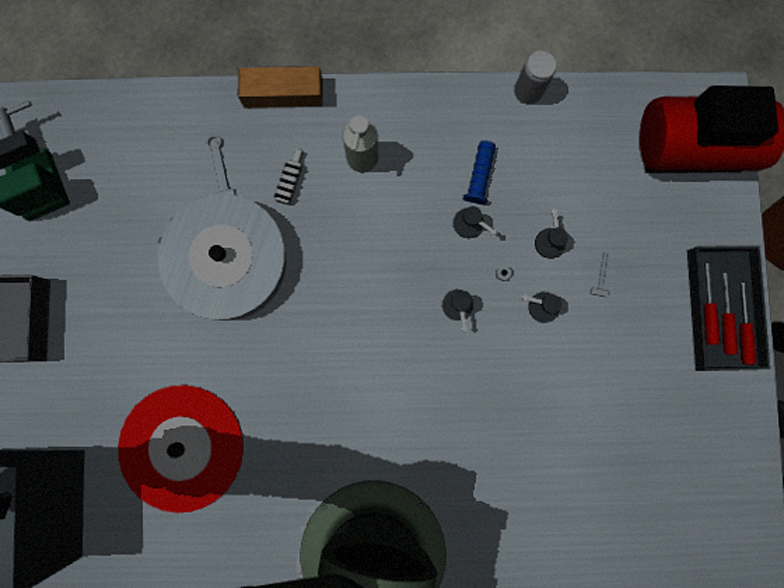

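View pics/scene0.png

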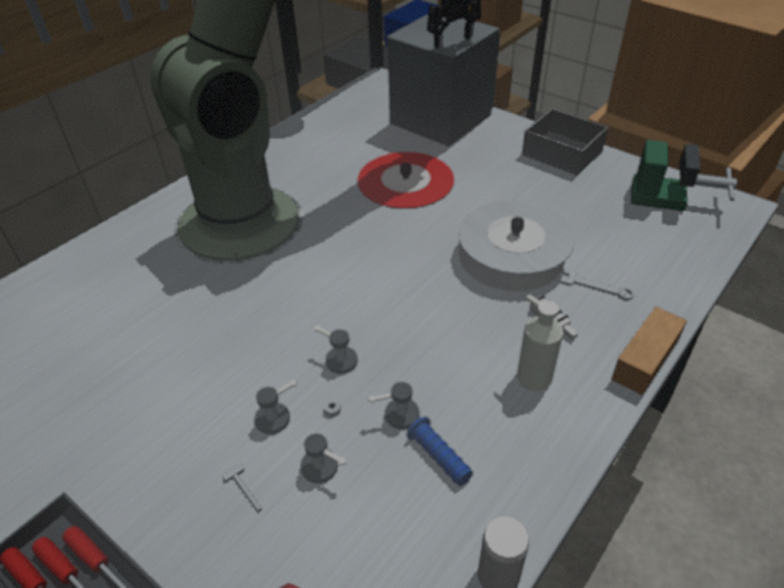

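Top view (784-wide scale): the grey-steel lid is on the pan at (221,256), knob at (217,253). The red lid at (180,448) is the excluded lookalike. The four posts are at (472,222), (551,240), (461,303) and (546,306), each with a white pointer. The grey one is the lid meant: it is steel-coloured and lies on the pan rim. I'll confirm that in a crop and measure.

```bash
cat > m.py <<'E'
from h import *
def lidpix(f,P,c,rad=0.17):
    "steel-lid top by depth plane"
    return
E
python3 - <<'E'
from h import *
f=bot.grab_frame("top"); P=cloud(f); save(f,"crop1.png",(100,100,430,260),2.4)
im=f["img"].astype(int); z=P[...,2]
# lid top: points with z .05-.07 near pan
c=ray(f,[[221/1.4,256/1.4]],.058)[0]; print("guess",c)
d=np.hypot(P[...,0]-c[0],P[...,1]-c[1])
m=((z>.045)&(z<.072)&(d<.15)).astype(np.uint8)
print("lid z med",np.nanmedian(z[m>0]))
ct=max(cv2.findContours(m,0,1)[0],key=cv2.contourArea)
q=ray(f,ct.reshape(-1,2),.059)[:,:2]; x=cv2.minEnclosingCircle(q.astype(np.float32)); print("lid",x)
k=(z>.085)&(d<.15); print("knob top",k.sum(),np.nanmedian(z[k]),ray(f,[np.argwhere(k).mean(0)[::-1]],.096))
# bright white disc
# posts
for i,(u,v) in enumerate([(472,220),(551,239),(460,302),(548,304)]):
    c=ray(f,[[u/1.4,v/1.4]],.07)[0]; d=np.hypot(P[...,0]-c[0],P[...,1]-c[1])
    near=(d<.09)&(z>.04)&(z<.09); white=im.min(2)>130
    h=(d<.04)&(z>.058)&(im.max(2)<110)
    hc=ray(f,[np.argwhere(h).mean(0)[::-1]],.07)[0]
    w=(d<.075)&white&(np.abs(z-.063)<.015)
    w2=(d<.075)&white
    for ww in (w,w2):
        q=ray(f,np.argwhere(ww)[:,::-1],.063)[:,:2]-hc[:2]; 
        l=np.hypot(*q.T); t=q[l>.02].mean(0); print(i,hc.round(4),h.sum(),ww.sum(),"yaw",np.degrees(np.arctan2(t[1],t[0])).round(1),"len",l.max())
E
```

```text
guess [0.56040933 0.27399381 0.058     ]
lid z med 0.06007498165555422
lid ((0.5612522959709167, 0.27528661489486694), 0.12128773331642151)
knob top 102 0.09604669171837396 [[0.56097338 0.27366942 0.096     ]]
0 [ 0.6272 -0.1982  0.07  ] 164 22 yaw -124.4 len 0.05171651469642794
0 [ 0.6272 -0.1982  0.07  ] 164 22 yaw -124.4 len 0.05171651469642794
1 [ 0.5866 -0.3578  0.07  ] 162 22 yaw 3.0 len 0.052649467297855836
1 [ 0.5866 -0.3578  0.07  ] 162 22 yaw 3.0 len 0.052649467297855836
2 [ 0.4657 -0.171   0.07  ] 160 13 yaw -172.1 len 0.05013485748264473
2 [ 0.4657 -0.171   0.07  ] 160 13 yaw -172.1 len 0.05013485748264473
3 [ 0.46   -0.3385  0.07  ] 166 23 yaw 73.4 len 0.05236470796088756
3 [ 0.46   -0.3385  0.07  ] 166 23 yaw 73.4 len 0.05236470796088756
```

View pics/crop1.png

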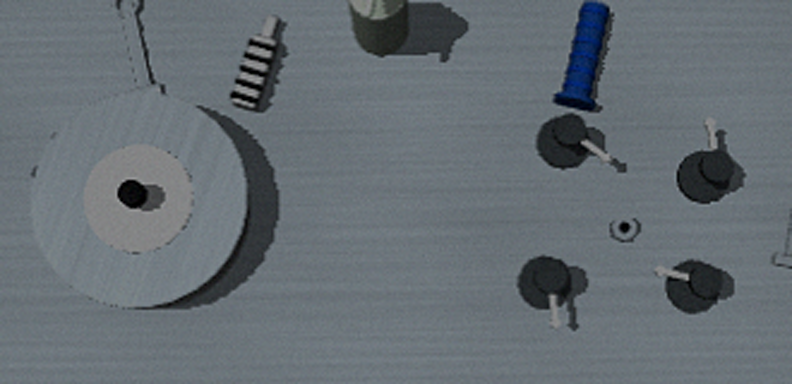

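Crop confirms it: the steel lid with the knob at (133,193) lies on the pan, and the red lid is elsewhere. Next I move over the knob.

```bash
python3 -c "
from h import *
print(go([.561,.2745,.20],2.8758))"
python3 -m inch '[[-0.3,-0.15,0,0,0,0,1],[-0.6,-0.3,0,0,0,0,1],[-0.9,-0.45,0,0,0,0,1],[-1,-0.5,0,0,0,0,1],[-1,-0.5,0,0,0,0,1]]' 60
```

```text
(array([-2.346, -1.062,  0.24 ]), array([-0.001,  0.   , -0.   ]))
clock: 0.78
position: [0.3332, 0.4519, 0.2483]
tool_rot: [-3.141, 0.001, 2.871]
force: [0.0, 0.3, 0.6]
grip_width: 0.0853
finger_force: 0.0
```

```bash
python3 -m inch '[[-0.3,-0.15,0,0,0,0,1],[-0.6,-0.3,0.0,0,0,0,1],[-0.9,-0.4,0,0,0,0,1],[-1,-0.45,0,0,0,0,1],[-1,-0.45,0,0,0,0,1],[-1,-0.45,0,0,0,0,1]]'; python3 -c "
from h import *
print(go([.561,.2745,.16],2.8758))"
```

```text
clock: 1.52
position: [0.4992, 0.3159, 0.248]
tool_rot: [3.142, -0.001, 2.877]
force: [0.1, -0.9, 0.5]
grip_width: 0.0853
finger_force: 0.0
(array([-0.353, -0.119,  0.44 ]), array([ 0.   , -0.001,  0.001]))
```

```bash
python3 - <<'E'
from h import *
f=bot.grab_frame("top"); P=cloud(f); z=P[...,2]
d=np.hypot(P[...,0]-.561,P[...,1]-.2745)
for z0 in(.06,):
    m=((abs(z-.059)<.008)&(d<.15)).astype(np.uint8); ct=np.vstack(cv2.findContours(m,0,1)[0]); print(cv2.minEnclosingCircle(ray(f,ct.reshape(-1,2),.059)[:,:2].astype(np.float32)))
f=bot.grab_frame("scene"); P=cloud(f); z=P[...,2]
k=(abs(z-.085)<.013)&(np.hypot(P[...,0]-.561,P[...,1]-.2745)<.06)
print(k.sum(),np.nanmean(P[k],0),np.nanmin(P[k],0),np.nanmax(P[k],0))
E
python3 -m inch '[[-0.2,-0.06,0.1,0,0,0,1],[-0.353,-0.119,0.25,0,0,0,1],[-0.353,-0.119,0.45,0,0,0,1],[-0.353,-0.119,0.6,0,0,0,1],[-0.353,-0.119,0.6,0,0,0,1]]'
```

```text
((0.5612522959709167, 0.27528661489486694), 0.12128773331642151)
93 [0.56496259 0.27180482 0.0889634 ] [0.54786578 0.26241464 0.07465356] [0.57703289 0.29113312 0.0975871 ]
clock: 2.25
position: [0.5605, 0.2737, 0.1266]
tool_rot: [-3.139, -0.003, 2.877]
force: [-0.0, 0.4, -0.0]
grip_width: 0.0853
finger_force: 0.0
```

```bash
python3 -m inch '[[0,0,0.1,0,0,0,1],[0,0,0.213,0,0,0,1],[0,0,0.213,0,0,0,1],[0,0,0.213,0,0,0,0.5],[0,0,0.213,0,0,0,0.2],[0,0,0.213,0,0,0,0.1],[0,0,0.213,0,0,0,0.1],[0,0,0.213,0,0,0,0.1],[0,0,0.213,0,0,0,0.1]]' 80
```

```text
clock: 3.38
position: [0.5625, 0.2735, 0.0867]
tool_rot: [3.14, 0.001, 2.876]
force: [-1.8, -0.2, 10.6]
grip_width: 0.0259
finger_force: 78.0
```

```bash
python3 -m inch '[[0,0,-0.05,0,0,0,0],[0,0,-0.15,0,0,0,0],[0,0,-0.3,0,0,0,0],[0,0,-0.4,0,0,0,0],[0,0,-0.4,0,0,0,0],[0,0,-0.4,0,0,0,0]]'; python3 -c "
from h import *
print(go([.50,.01,.17],2.8758))
f=bot.grab_frame('scene');save(f,'lift.png',(200,50,480,260),2)"
```

```text
clock: 4.12
position: [0.5618, 0.2729, 0.1654]
tool_rot: [-3.141, -0.0, 2.876]
force: [0.1, 0.2, -3.7]
grip_width: 0.0256
finger_force: 78.9
(array([-0.047, -1.35 , -0.023]), array([-0., -0., -0.]))
```

View pics/lift.png

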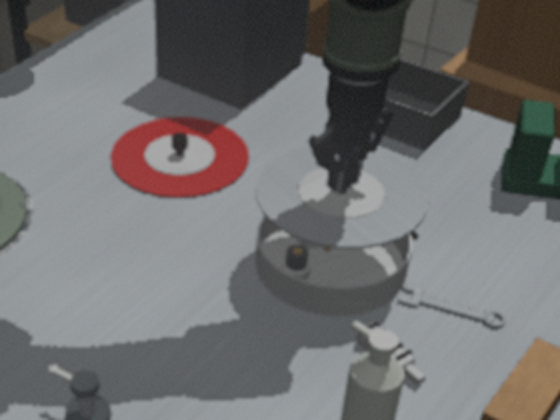

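The lid hangs level in the gripper at (340,190), with the open pan and the drives below it. Moving it to clear bench.

```bash
python3 -m inch '[[0,-0.15,-0.02,0,0,0,0],[0,-0.35,-0.02,0,0,0,0],[-0.03,-0.55,-0.02,0,0,0,0],[-0.03,-0.75,-0.02,0,0,0,0],[-0.03,-0.9,-0.02,0,0,0,0],[-0.03,-0.95,-0.02,0,0,0,0],[-0.03,-0.95,-0.02,0,0,0,0]]'; python3 -c "
from h import *
print(go([.50,.01,.0325],2.8758))"
```

```text
clock: 5.05
position: [0.5179, 0.0881, 0.1694]
tool_rot: [-3.141, -0.001, 2.875]
force: [0.1, 1.1, -2.7]
grip_width: 0.0257
finger_force: 79.1
(array([-0.017, -0.4  ,  0.685]), array([-0., -0., -0.]))
```

```bash
python3 -m inch '[[-0.01,-0.2,0.05,0,0,0,0],[-0.017,-0.35,0.2,0,0,0,0],[-0.017,-0.4,0.4,0,0,0,0],[-0.017,-0.4,0.55,0,0,0,0],[-0.017,-0.4,0.62,0,0,0,0],[-0.017,-0.4,0.66,0,0,0,0],[-0.017,-0.4,0.675,0,0,0,0],[-0.017,-0.4,0.68,0,0,0,0],[-0.017,-0.4,0.68,0,0,0,0]]'
```

```text
clock: 6.18
position: [0.5006, 0.0102, 0.0342]
tool_rot: [3.141, 0.001, 2.876]
force: [-0.2, 0.1, -4.0]
grip_width: 0.0254
finger_force: 79.4
```

```bash
python3 -m inch '[[0,0,0.008,0,0,0,0],[0,0,0.01,0,0,0,0],[0,0,0.01,0,0,0,0.4],[0,0,0.01,0,0,0,0.8],[0,0,0.01,0,0,0,1],[0,0,0.01,0,0,0,1],[0,0,0.01,0,0,0,1],[0,0,-0.2,0,0,0,1],[0,0,-0.45,0,0,0,1],[0,0,-0.7,0,0,0,1],[0,-0.2,-0.95,0,0,0,1],[0,-0.4,-0.95,0,0,0,1],[0,-0.4,-0.95,0,0,0,1]]'
python3 - <<'E'
from h import *
f=bot.grab_frame("top"); P=cloud(f); z=P[...,2]; save(f,"pan.png",(100,110,260,250),4); save(f,"all1.png",None,1.2)
g=bot.grab_frame("scene"); save(g,"pan_s.png",(300,120,440,230),4)
E
```

```text
clock: 7.8
position: [0.4785, -0.0697, 0.2244]
tool_rot: [-3.141, 0.001, 2.872]
force: [0.4, 1.0, -0.7]
grip_width: 0.0854
finger_force: 0.0
```

View pics/pan.png

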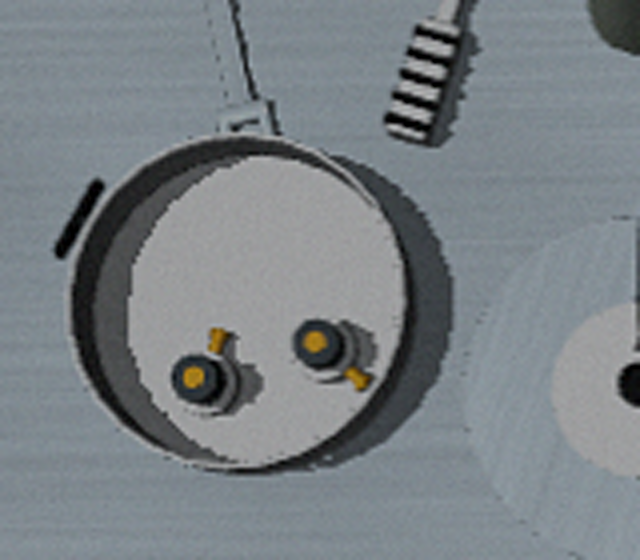

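View pics/all1.png

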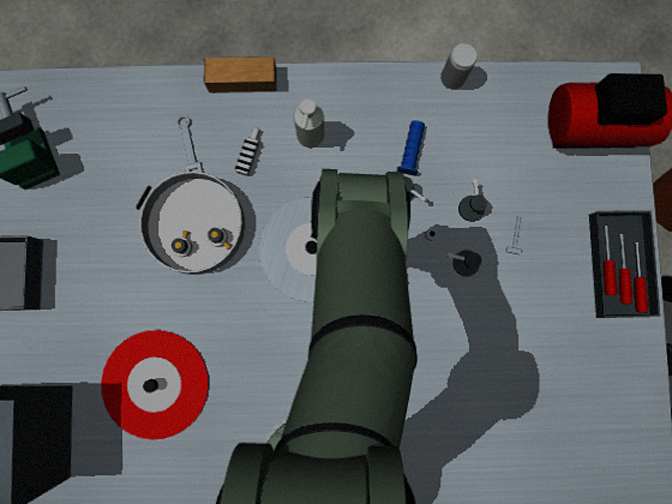

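The pan is open and holds two drives: A at crop (198,380), outlet pointing up at (218,340), and B at crop (320,345), outlet pointing lower right at (357,378). The lid lies on the bench. Measuring both drives.

```bash
cat > drv.py <<'E'
from h import *
def meas(zb=.005):
    for n in("top","scene"):
        f=bot.grab_frame(n); P=cloud(f); hsv=cv2.cvtColor(f["img"],cv2.COLOR_RGB2HSV)
        d=np.hypot(P[...,0]-.561,P[...,1]-.275)
        b=(hsv[...,1]>120)&(hsv[...,0]>12)&(hsv[...,0]<32)&(d<.11)&(P[...,2]>0)
        k,l,st,c=cv2.connectedComponentsWithStats(b.astype(np.uint8))
        for i in range(1,k):
            if st[i,4]<4: continue
            z=np.nanmedian(P[l==i][:,2]); zz=zb+.042 if z>zb+.03 else zb+.011
            print(n,c[i].round(1),st[i,4],z.round(4),"cloud",np.nanmean(P[l==i],0).round(4),"plane",ray(f,[c[i]],zz)[0].round(4))
        h=(d<.1)&(abs(P[...,2]-zb-.042)<.006)
        k,l,st,c=cv2.connectedComponentsWithStats(h.astype(np.uint8))
        for i in range(1,k):
            if st[i,4]>60: print(n,"hub",c[i].round(1),st[i,4],ray(f,[c[i]],zb+.042)[0].round(4),np.nanmean(P[l==i],0).round(4))
if __name__=="__main__": meas()
E
python3 drv.py; python3 - <<'E'
from h import *
f=bot.grab_frame("scene"); P=cloud(f)
for c in [(.6272,-.1982),(.5866,-.3578),(.4657,-.171),(.46,-.3385)]:
    h=(np.hypot(P[...,0]-c[0],P[...,1]-c[1])<.03)&(abs(P[...,2]-.07)<.005)&(f["img"].max(2)<120)
    print(h.sum(),ray(f,[np.argwhere(h).mean(0)[::-1]],.07)[0].round(4),np.nanmean(P[h],0).round(4))
E
```

```text
top [154.  194.6] 22 0.0177 cloud [0.5358 0.2941 0.0173] plane [0.536  0.2944 0.016 ]
top [178.3 195. ] 24 0.0488 cloud [0.5288 0.2216 0.0487] plane [0.5291 0.2219 0.047 ]
top [147.9 203.9] 24 0.0493 cloud [0.5062 0.3016 0.0491] plane [0.5065 0.3022 0.047 ]
top [188.9 204.1] 21 0.0187 cloud [0.5082 0.199  0.0184] plane [0.5085 0.1995 0.016 ]
top hub [179.2 195.4] 117 [0.5279 0.2197 0.047 ] [0.5278 0.2196 0.0474]
top hub [148.4 204.2] 115 [0.5056 0.3009 0.047 ] [0.5055 0.3007 0.0475]
scene hub [356.7 159.3] 66 [0.5086 0.3012 0.047 ] [0.5085 0.3013 0.0469]
scene hub [348.8 175.8] 77 [0.5316 0.2214 0.047 ] [0.5314 0.2218 0.0466]
161 [ 0.6315 -0.1997  0.07  ] [ 0.6311 -0.1992  0.0693]
196 [ 0.5874 -0.3603  0.07  ] [ 0.587  -0.36    0.0695]
123 [ 0.4699 -0.1732  0.07  ] [ 0.4703 -0.1736  0.0706]
167 [ 0.462  -0.3421  0.07  ] [ 0.4613 -0.3416  0.0691]
```

```bash
python3 -c "
from h import *
print(go([.5073,.3010,.16],2.618),bot.observe()['qpos'].round(2))"
```

```text
(array([0.345, 1.809, 0.317]), array([-0.   , -0.   ,  0.165])) [-0.05  0.33  0.09  1.99 -0.04  0.82  1.36]
```

```bash
python3 -m inch '[[0.05,0.25,0,0,0,0,1],[0.1,0.5,0,0,0,0.08,0.8],[0.15,0.75,0,0,0,0.165,0.6],[0.2,0.98,0,0,0,0.165,0.6],[0.2,0.98,0,0,0,0.165,0.6],[0.2,0.98,0,0,0,0.165,0.6]]' 80; python3 -c "
from h import *
print(go([.5073,.3010,.12],2.618))"
```

```text
clock: 8.8
position: [0.4918, 0.1326, 0.2233]
tool_rot: [-3.141, -0.0, 2.618]
force: [-0.4, -0.6, -0.0]
grip_width: 0.0515
finger_force: 0.0
(array([0.354, 0.768, 0.516]), array([-0.001, -0.   , -0.   ]))
```

```bash
python3 -m inch '[[0.1,0.25,0,0,0,0,0.6],[0.2,0.5,0.1,0,0,0,0.6],[0.3,0.7,0.3,0,0,0,0.6],[0.354,0.768,0.45,0,0,0,0.6],[0.354,0.768,0.516,0,0,0,0.6],[0.354,0.768,0.516,0,0,0,0.6],[0.354,0.768,0.516,0,0,0,0.6]]'; python3 - <<'E'
from h import *
print(go([.5073,.3010,.0415],2.618))
H=[(.6293,-.199),(.587,-.359),(.468,-.172),(.461,-.340)]
for n in("top","scene"):
    f=bot.grab_frame(n); P=cloud(f); im=f["img"].astype(int)
    for i,c in enumerate(H):
        h=(np.hypot(P[...,0]-c[0],P[...,1]-c[1])<.03)&(abs(P[...,2]-.07)<.006)&(im.max(2)<120)
        hc=ray(f,[np.argwhere(h).mean(0)[::-1]],.07)[0]
        d=np.hypot(P[...,0]-c[0],P[...,1]-c[1])
        w=(d<.075)&(im.min(2)>125)&(abs(P[...,2]-.061)<.012)
        k,l,st,cc=cv2.connectedComponentsWithStats(w.astype(np.uint8),connectivity=8)
        j=1+np.argmax(st[1:,4]); px=np.argwhere(l==j)[:,::-1]
        q=ray(f,px,.063)[:,:2]
        v=cv2.fitLine(q.astype(np.float32),cv2.DIST_L2,0,0,0).ravel()[:2]; t=q.mean(0)-hc[:2]; v*=np.sign(v@t)
        print(n,i,hc.round(4)[:2],len(px),"centroid",np.degrees(np.arctan2(t[1],t[0])).round(1),"line",np.degrees(np.arctan2(v[1],v[0])).round(1))
E
```

```text
clock: 9.68
position: [0.5088, 0.2999, 0.1218]
tool_rot: [3.14, 0.001, 2.615]
force: [0.2, -0.2, -0.4]
grip_width: 0.0516
finger_force: 0.0
(array([0.01 , 0.001, 0.401]), array([ 0.001,  0.001, -0.002]))
top 0 [ 0.629  -0.1974] 31 centroid -126.7 line -127.7
top 1 [ 0.5865 -0.3586] 39 centroid 3.5 line 5.4
top 2 [ 0.4669 -0.1712] 36 centroid -174.5 line -174.7
top 3 [ 0.4601 -0.3397] 38 centroid 74.5 line 76.0
scene 0 [ 0.6318 -0.1998] 58 centroid -129.7 line -129.9
scene 1 [ 0.5883 -0.36  ] 58 centroid 6.7 line 1.7
scene 2 [ 0.469  -0.1723] 35 centroid -177.1 line -176.7
scene 3 [ 0.4625 -0.3421] 53 centroid 77.7 line 74.5
```

```bash
python3 -m inch '[[0.005,0,0.15,0,0,0,0.6],[0.005,0,0.3,0,0,0,0.6],[0.005,0,0.38,0,0,0,0.6],[0.005,0,0.4,0,0,0,0.6],[0.005,0,0.4,0,0,0,0.4],[0.005,0,0.4,0,0,0,0.2],[0.005,0,0.4,0,0,0,0.1],[0.005,0,0.4,0,0,0,0.1],[0.005,0,0.4,0,0,0,0.1]]' 60
```

```text
clock: 10.9
position: [0.5075, 0.3017, 0.0417]
tool_rot: [3.14, 0.001, 2.616]
force: [-1.6, -1.3, 8.4]
grip_width: 0.0296
finger_force: 59.6
```

```bash
python3 -m inch '[[0,0,-0.1,0,0,0,0],[0,0,-0.3,0,0,0,0],[0,0,-0.55,0,0,0,0],[0,0,-0.8,0,0,0,0],[0,0,-0.8,0,0,0,0]]'; python3 -c "
from h import *
print(go([.587,-.359,.17],np.radians(168)))
f=bot.grab_frame('scene');save(f,'liftA.png',(280,70,440,230),3)"
```

```text
clock: 11.52
position: [0.5085, 0.3023, 0.2056]
tool_rot: [3.135, 0.003, 2.616]
force: [-0.1, 0.3, -2.7]
grip_width: 0.0303
finger_force: 59.7
(array([-1.997, -2.665,  0.166]), array([ 0.004,  0.003, -0.201]))
```

View pics/liftA.png

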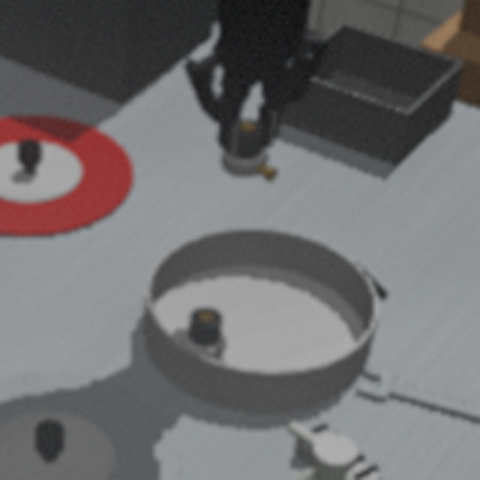

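Drive A hangs upright in the fingers at (245,150), outlet at (268,172). B stays in the pan at (205,325). Carrying A to post1.

```bash
python3 -m inch '[[-0.1,-0.13,0,0,0,0,0],[-0.25,-0.35,0,0,0,-0.05,0],[-0.4,-0.55,0,0,0,-0.1,0],[-0.55,-0.75,0,0,0,-0.15,0],[-0.7,-0.95,0,0,0,-0.2,0],[-0.7,-0.95,0,0,0,-0.2,0]]'; python3 -m inch '[[-0.1,-0.18,0,0,0,0,0],[-0.2,-0.4,0,0,0,0,0],[-0.3,-0.6,0,0,0,0,0],[-0.35,-0.8,0,0,0,0,0],[-0.4,-0.98,0,0,0,0,0],[-0.4,-0.98,0,0,0,0,0]]'; python3 -c "
from h import *
print(go([.587,-.359,.17],np.radians(168)))"
```

```text
clock: 12.32
position: [0.5326, 0.0626, 0.2001]
tool_rot: [-3.14, -0.001, 2.926]
force: [0.4, 0.3, -1.7]
grip_width: 0.0302
finger_force: 59.8
clock: 13.08
position: [0.5695, -0.1437, 0.1999]
tool_rot: [-3.141, -0.001, 2.927]
force: [-0.7, 1.4, -2.1]
grip_width: 0.0299
finger_force: 59.9
(array([-0.315, -1.033,  0.15 ]), array([-0.001, -0.001, -0.003]))
```

```bash
python3 -m inch '[[-0.08,-0.25,0,0,0,0,0],[-0.16,-0.5,0,0,0,0,0],[-0.24,-0.75,0,0,0,0,0],[-0.3,-0.92,0,0,0,0,0],[-0.315,-1,0.1,0,0,0,0],[-0.315,-1,0.2,0,0,0,0],[-0.315,-1,0.2,0,0,0,0],[-0.315,-1,0.2,0,0,0,0]]'; cat > att.py <<'E'
# outlet direction of the held drive: brass pixels near TCP, drive bottom zb
from h import *
import sys
c=np.array([float(sys.argv[1]),float(sys.argv[2])]); zb=float(sys.argv[3])
for n in("top","scene"):
    f=bot.grab_frame(n); P=cloud(f); hsv=cv2.cvtColor(f["img"],cv2.COLOR_RGB2HSV)
    d=np.hypot(P[...,0]-c[0],P[...,1]-c[1])
    b=(hsv[...,1]>100)&(hsv[...,0]>10)&(hsv[...,0]<35)&(d<.06)&(abs(P[...,2]-zb-.008)<.02)
    if b.sum()>3:
        q=P[b]; t=q.mean(0)-[*c,0]; print(n,b.sum(),np.argwhere(b).mean(0)[::-1].round(1),q.mean(0).round(4),"yaw",np.degrees(np.arctan2(t[1],t[0])).round(1), "max r",np.hypot(*(q[:,:2]-c).T).max().round(4))
    # dark drum/hub centre by depth
    if len(sys.argv)>4: save(f,sys.argv[4]+n+".png",[max(0,int(x)) for x in (lambda u:(u[0]-50,u[1]-50,u[0]+50,u[1]+50))(np.argwhere(d<.03).mean(0)[::-1])],4)
E
python3 -c "
from h import *
print(go([.587,-.359,.11],np.radians(168)))"; python3 att.py .587 -.359 .13
```

```text
clock: 14.08
position: [0.5904, -0.3488, 0.1608]
tool_rot: [3.141, 0.0, 2.932]
force: [0.4, -0.9, -1.6]
grip_width: 0.0304
finger_force: 60.0
(array([ 0.006, -0.054,  0.254]), array([0., 0., 0.]))
scene 16 [237.  302.7] [ 0.6209 -0.3485  0.1377] yaw 17.3 max r 0.0402
```

```bash
python3 -c "
from h import *
print(go([.5874,-.3593,.1075],np.radians(168)))"; python3 -m inch '[[0.004,-0.04,0,0,0,0,0],[0.004,-0.055,0.05,0,0,0,0],[0.004,-0.055,0.15,0,0,0,0],[0.004,-0.055,0.22,0,0,0,0],[0.004,-0.055,0.245,0,0,0,0],[0.004,-0.055,0.245,0,0,0,0],[0.004,-0.055,0.245,0,0,0,0]]'; python3 att.py .5874 -.3593 .073 plA; python3 -c "
from h import *
print(go([.5874,-.3593,.107],np.radians(168)))"
```

```text
(array([ 0.005, -0.051,  0.269]), array([-0.   ,  0.001, -0.   ]))
clock: 15.05
position: [0.587, -0.361, 0.112]
tool_rot: [-3.141, 0.001, 2.931]
force: [-0.2, 0.4, -1.6]
grip_width: 0.0299
finger_force: 60.0
scene 17 [233.5 319.3] [ 0.6163 -0.3604  0.0879] yaw -2.2 max r 0.0337
(array([-0.   ,  0.009,  0.025]), array([-0.   ,  0.001, -0.001]))
```

View pics/plAscene.png

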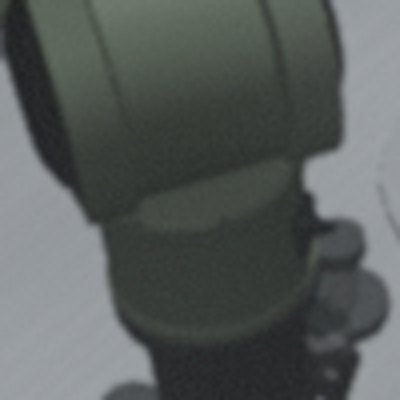

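```bash
python3 -c "
from h import *
f=bot.grab_frame('scene');save(f,'plA2.png',(190,270,290,350),6)"
```

```text
(no output)
```

View pics/plA2.png

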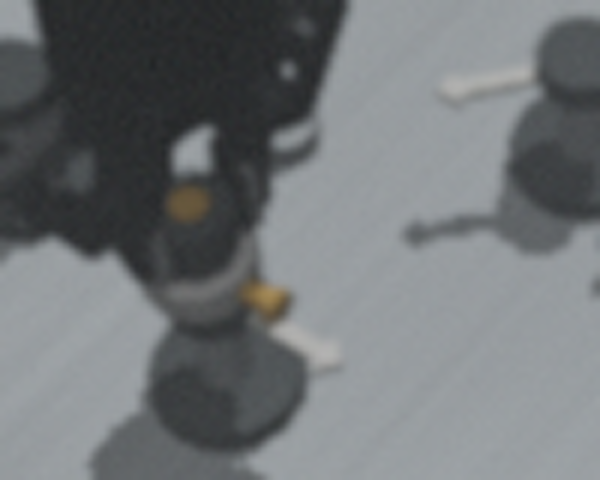

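Drive A sits just above post1. Its outlet at (268,298) is roughly above the white pointer, whose tip is at (335,360). Setting it down, then checking.

```bash
python3 -m inch '[[0,0.006,0.01,0,0,0,0],[0,0.006,0.018,0,0,0,0],[0,0.006,0.025,0,0,0,0],[0,0.006,0.025,0,0,0,0]]'
```

```text
clock: 15.7
position: [0.587, -0.3597, 0.1067]
tool_rot: [3.142, 0.0, 2.931]
force: [-1.8, 0.8, 3.7]
grip_width: 0.0302
finger_force: 60.4
```

Contact (force changed from −1.6 to +3.7 N). Release and retreat.

```bash
python3 -m inch '[[0,0,-0.002,0,0,0,0.2],[0,0,-0.002,0,0,0,0.45],[0,0,-0.002,0,0,0,0.6],[0,0,-0.002,0,0,0,0.6],[0,0,-0.15,0,0,0,0.6],[0,0,-0.4,0,0,0,0.6],[0,0.3,-0.5,0,0,0,0.6],[0,0.6,-0.5,0,0,0,0.6],[0,0.9,-0.5,0,0,0,0.6],[0,1,-0.5,0,0,0,0.6],[0,1,-0.5,0,0,0,0.6]]'
cat > chk.py <<'E'
# drive on post: hub centre, outlet vs pointer in each view
from h import *
import sys
c=np.array([float(sys.argv[1]),float(sys.argv[2])])
a=lambda t:np.degrees(np.arctan2(t[1],t[0])).round(1)
for n in("top","scene"):
    f=bot.grab_frame(n); P=cloud(f); hsv=cv2.cvtColor(f["img"],cv2.COLOR_RGB2HSV); im=f["img"].astype(int); z=P[...,2]
    d=np.hypot(P[...,0]-c[0],P[...,1]-c[1])
    h=(d<.035)&(abs(z-.112)<.007); hc=ray(f,[np.argwhere(h).mean(0)[::-1]],.112)[0,:2]
    b=(hsv[...,1]>100)&(hsv[...,0]>10)&(hsv[...,0]<35)&(d<.055)&(abs(z-.08)<.014)
    w=(d<.075)&(im.min(2)>125)&(im.max(2)-im.min(2)<40)&(abs(z-.061)<.012)&(d>.03)
    for nm,m,zz in(("outlet",b,.080),("pointer",w,.062)):
        if m.sum()<3: print(n,nm,"none"); continue
        q=P[m][:,:2]; q2=ray(f,np.argwhere(m)[:,::-1],zz)[:,:2]
        print(n,nm,m.sum(),"cloud",a(q.mean(0)-hc),"plane",a(q2.mean(0)-hc),q.mean(0).round(4))
    print(n,"hub",h.sum(),hc.round(4), "z",np.nanmedian(z[h]))
E
python3 chk.py .587 -.359; python3 -c "
from h import *
f=bot.grab_frame('scene');a=f['img'][270:350,190:290];g=bot.grab_frame('top');b=g['img'][125:205,350:450]
cv2.imwrite('pics/chkA.png',cv2.resize(np.hstack([a,b])[...,::-1],None,fx=4,fy=4,interpolation=2))"
```

```text
clock: 17.08
position: [0.6292, -0.1628, 0.2066]
tool_rot: [3.141, 0.0, 2.933]
force: [-0.1, -0.5, 1.1]
grip_width: 0.0509
finger_force: 0.0
top outlet 22 cloud 5.0 plane 3.1 [ 0.6167 -0.3574]
top pointer none
top hub 129 [ 0.5847 -0.3602] z 0.11213370617243806
scene outlet 7 cloud 6.5 plane 10.1 [ 0.6155 -0.3596]
scene pointer none
scene hub 170 [ 0.5872 -0.3628] z 0.1111921071909197
```

View pics/chkA.png

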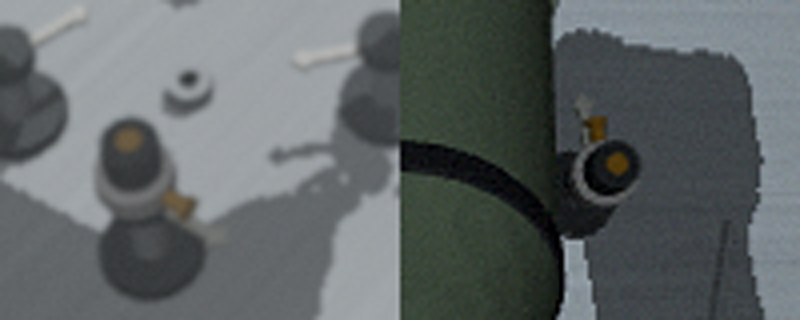

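Drive A stands on post1 with its outlet over the pointer in both views: (178,205) left, (597,128) right. Fine centring gets checked once the arm is clear. Now B.

```bash
python3 -c "
from h import *
print(go([.5298,.221,.13],np.radians(60)))"
python3 -m inch '[[0,0.25,0,0,0,0.1,0.6],[0,0.5,0,0,0,0.2,0.6],[0,0.75,0,0,0,0.3,0.6],[0,0.98,0,0,0,0.4,0.6],[0,0.98,0,0,0,0.5,0.6],[0,0.98,0,0,0,0.6,0.6],[0,0.98,0,0,0,0.7,0.6],[0,0.98,0,0,0,0.8,0.6],[0,0.98,0,0,0,0.9,0.6],[0,0.98,0,0,0,0.95,0.6],[0,0.98,0,0,0,0.98,0.6]]'; python3 -c "
from h import *
print(go([.5298,.221,.12],np.radians(60)))"; python3 chk.py .587 -.359
```

```text
(array([0.891, 1.788, 0.381]), array([-0.   ,  0.   ,  1.198]))
clock: 18.65
position: [0.67, 0.0261, 0.2064]
tool_rot: [3.142, 0.001, 1.388]
force: [-0.0, -0.9, -0.1]
grip_width: 0.0514
finger_force: 0.0
(array([ 0.831, -0.867,  0.432]), array([0.   , 0.   , 0.217]))
top outlet 23 cloud 5.4 plane 3.8 [ 0.6168 -0.3574]
top pointer 21 cloud 6.7 plane 5.9 [ 0.6333 -0.3548]
top hub 125 [ 0.5853 -0.3604] z 0.11267071317619705
scene outlet 19 cloud 7.8 plane 10.5 [ 0.6155 -0.3589]
scene pointer 41 cloud 9.9 plane 10.2 [ 0.6312 -0.3551]
scene hub 174 [ 0.5871 -0.3628] z 0.11096300500986123
```

```bash
python3 -m inch '[[0.2,-0.2,0,0,0,0.1,0.6],[0.4,-0.4,0,0,0,0.217,0.6],[0.6,-0.6,0.1,0,0,0.217,0.6],[0.75,-0.8,0.2,0,0,0.217,0.6],[0.831,-0.867,0.35,0,0,0.217,0.6],[0.831,-0.867,0.43,0,0,0.217,0.6],[0.831,-0.867,0.43,0,0,0.217,0.6],[0.831,-0.867,0.43,0,0,0.217,0.6]]'; python3 -c "
from h import *
print(go([.5298,.221,.0415],np.radians(60)))"; python3 drv.py
python3 - <<'E'
from h import *
for n in("top","scene"):
    f=bot.grab_frame(n);hsv=cv2.cvtColor(f["img"],cv2.COLOR_RGB2HSV);P=cloud(f)
    for c in [(.587,-.36)]:
        b=(hsv[...,1]>100)&(hsv[...,0]>10)&(hsv[...,0]<35)&(np.hypot(P[...,0]-c[0],P[...,1]-c[1])<.03)&(P[...,2]>.1)
        print(n,b.sum(),ray(f,[np.argwhere(b).mean(0)[::-1]],.112))
E
```

```text
clock: 19.75
position: [0.5301, 0.2208, 0.1213]
tool_rot: [3.141, -0.001, 1.049]
force: [0.1, -0.6, -0.0]
grip_width: 0.0515
finger_force: 0.0
(array([ 0.   , -0.002,  0.399]), array([ 0.001, -0.   ,  0.001]))
top [178.5 195. ] 26 0.0488 cloud [0.5288 0.2213 0.0479] plane [0.529  0.2215 0.047 ]
top [189.  204.1] 22 0.018 cloud [0.5083 0.1988 0.0179] plane [0.5085 0.1991 0.016 ]
top hub [179.2 195.5] 111 [0.5276 0.2195 0.047 ] [0.5275 0.2194 0.0477]
scene hub [348.8 175.7] 74 [0.5316 0.2218 0.047 ] [0.5316 0.2218 0.047 ]
top 28 [[ 0.58596859 -0.36117262  0.112     ]]
scene 19 [[ 0.58460567 -0.35940881  0.112     ]]
```

```bash
python3 -m inch '[[0,0,0.15,0,0,0,0.6],[0,0,0.3,0,0,0,0.6],[0,0,0.38,0,0,0,0.6],[0,0,0.4,0,0,0,0.6],[0,0,0.4,0,0,0,0.4],[0,0,0.4,0,0,0,0.2],[0,0,0.4,0,0,0,0.1],[0,0,0.4,0,0,0,0.1],[0,0,0.4,0,0,0,0.1]]' 60;  python3 -m inch '[[0,0,-0.1,0,0,0,0],[0,0,-0.3,0,0,0,0],[0,0,-0.55,0,0,0,0],[0,0,-0.7,0,0,0,0],[0,0,-0.7,0,0,0,0]]'; python3 -c "
from h import *
print(go([.63,-.1985,.17],np.radians(64.5)))"
```

```text
clock: 21.08
position: [0.5294, 0.2221, 0.0415]
tool_rot: [3.141, -0.001, 1.05]
force: [-1.9, -0.3, 8.1]
grip_width: 0.0302
finger_force: 59.7
clock: 21.7
position: [0.5298, 0.2225, 0.1838]
tool_rot: [3.14, -0.004, 1.051]
force: [-0.5, 0.7, -1.5]
grip_width: 0.03
finger_force: 59.6
(array([-1.578,  1.481,  0.065]), array([ 0.001, -0.003, -0.048]))
```

```bash
python3 -m inch '[[-0.15,0.15,0,0,0,0,0],[-0.35,0.32,0,0,0,0,0],[-0.55,0.5,0,0,0,-0.02,0],[-0.75,0.7,0,0,0,-0.048,0],[-0.95,0.9,0,0,0,-0.048,0],[-0.95,0.9,0,0,0,-0.048,0],[-0.95,0.9,0,0,0,-0.048,0]]';python3 -c "
from h import *
print(go([.63,-.1985,.13],np.radians(64.5)))"
```

```text
clock: 22.58
position: [0.5902, -0.0321, 0.1802]
tool_rot: [-3.141, 0.0, 1.126]
force: [-0.3, 1.0, -3.0]
grip_width: 0.0303
finger_force: 59.9
(array([-0.665,  0.538,  0.251]), array([-0.001,  0.   , -0.   ]))
```

```bash
python3 -m inch '[[-0.2,0.15,0,0,0,0,0],[-0.4,0.3,0,0,0,0,0],[-0.55,0.45,0,0,0,0,0],[-0.665,0.538,0.1,0,0,0,0],[-0.665,0.538,0.22,0,0,0,0],[-0.665,0.538,0.25,0,0,0,0],[-0.665,0.538,0.25,0,0,0,0],[-0.665,0.538,0.25,0,0,0,0]]';python3 -c "
from h import *
print(go([.63,-.1985,.107],np.radians(64.5)))
f=bot.grab_frame('scene');save(f,'plB.png',(170,270,290,360),5)"; python3 att.py .63 -.1985 .094
```

```text
clock: 23.58
position: [0.6311, -0.1981, 0.1315]
tool_rot: [3.14, -0.0, 1.127]
force: [-0.2, 0.5, -1.4]
grip_width: 0.0296
finger_force: 60.0
(array([-0.004, -0.004,  0.123]), array([ 0.001, -0.   ,  0.001]))
```

View pics/plB.png

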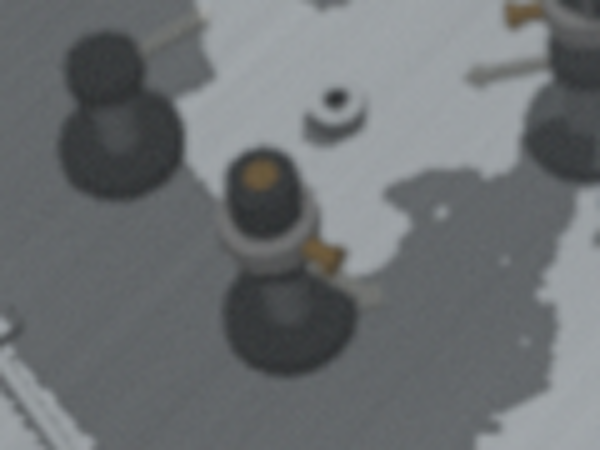

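Drive B hangs over post0 at upper right, with its outlet at (520,13) roughly parallel to and above the pointer at (475–550,70). Lowering.

```bash
python3 -m inch '[[-0.004,-0.003,0.05,0,0,0,0],[-0.004,-0.003,0.09,0,0,0,0],[-0.004,-0.003,0.105,0,0,0,0],[-0.004,-0.003,0.105,0,0,0,0],[-0.004,-0.003,0.105,0,0,0,0]]'; python3 - <<'E'
from h import *
print(go([.63,-.1985,.107],np.radians(64.5)))
f=bot.grab_frame("scene");hsv=cv2.cvtColor(f["img"],cv2.COLOR_RGB2HSV);P=cloud(f)
b=(hsv[...,1]>90)&(hsv[...,0]>8)&(hsv[...,0]<35)&(np.hypot(P[...,0]-.63,P[...,1]+.1985)<.07)&(P[...,2]>.06)
k,l,st,c=cv2.connectedComponentsWithStats(b.astype(np.uint8))
for i in range(1,k):
    q=P[l==i].mean(0); t=q[:2]-[.6318,-.1998]; print(c[i],st[i,4],q.round(4),np.degrees(np.arctan2(t[1],t[0])))
E
```

```text
clock: 24.35
position: [0.6297, -0.1992, 0.1096]
tool_rot: [3.141, 0.0, 1.126]
force: [-0.2, 0.2, -3.1]
grip_width: 0.0302
finger_force: 60.0
(array([ 0.004, -0.   ,  0.013]), array([0., 0., 0.]))
[273.66666667 278.16666667] 6 [ 0.6132 -0.2238  0.0844] -127.80687653129971
```

```bash
python3 -m inch '[[0.003,0,0.006,0,0,0,0],[0.003,0,0.013,0,0,0,0],[0.003,0,0.014,0,0,0,0],[0.003,0,0.014,0,0,0,0]]'; python3 -m inch '[[0,0,-0.002,0,0,0,0.2],[0,0,-0.002,0,0,0,0.45],[0,0,-0.002,0,0,0,0.6],[0,0,-0.002,0,0,0,0.6],[0,0,-0.15,0,0,0,0.6],[0,0,-0.4,0,0,0,0.6],[0.3,-0.3,-0.5,0,0,0,0.6],[0.6,-0.6,-0.5,0,0,0,0.6],[0.8,-0.9,-0.5,0,0,0,0.6],[0.9,-0.98,-0.5,0,0,0,0.6],[0.9,-0.98,-0.5,0,0,0,0.6]]'; python3 -m inch '[[0.2,-0.2,0,0,0,0,0.6],[0.4,-0.4,0,0,0,0,0.6],[0.4,-0.6,0,0,0,0,0.6],[0.4,-0.6,0,0,0,0,0.6]]'; python3 chk.py .63 -.1985;python3 chk.py .587 -.359; python3 -c "
from h import *
f=bot.grab_frame('top');save(f,'all2.png',None,1.4)"
```

```text
clock: 24.9
position: [0.6299, -0.1987, 0.1067]
tool_rot: [-3.142, 0.0, 1.126]
force: [0.4, 0.5, -1.7]
grip_width: 0.0307
finger_force: 60.0
clock: 26.28
position: [0.5292, 0.0519, 0.2068]
tool_rot: [-3.141, -0.001, 1.13]
force: [0.5, -0.5, 0.5]
grip_width: 0.0514
finger_force: 0.0
clock: 26.78
position: [0.455, 0.1732, 0.2067]
tool_rot: [-3.141, 0.0, 1.129]
force: [0.1, -0.7, -0.3]
grip_width: 0.051
finger_force: 0.0
top outlet 25 cloud -126.5 plane -125.1 [ 0.6114 -0.2228]
top pointer 13 cloud -128.4 plane -127.7 [ 0.6014 -0.2338]
top hub 121 [ 0.6297 -0.1981] z 0.11257661245617716
scene outlet 11 cloud -128.1 plane -131.1 [ 0.6134 -0.2237]
scene pointer 29 cloud -131.4 plane -130.8 [ 0.6    -0.2362]
scene hub 147 [ 0.6325 -0.1994] z 0.11249719410397988
top outlet 22 cloud 5.0 plane 3.4 [ 0.6165 -0.3573]
top pointer 21 cloud 6.2 plane 5.4 [ 0.6331 -0.3549]
top hub 130 [ 0.5848 -0.3601] z 0.11278256136744977
scene outlet 14 cloud 8.6 plane 11.4 [ 0.6151 -0.3584]
scene pointer 38 cloud 10.2 plane 10.2 [ 0.6312 -0.3546]
scene hub 171 [ 0.587  -0.3626] z 0.11123468925674672
```

View pics/all2.png

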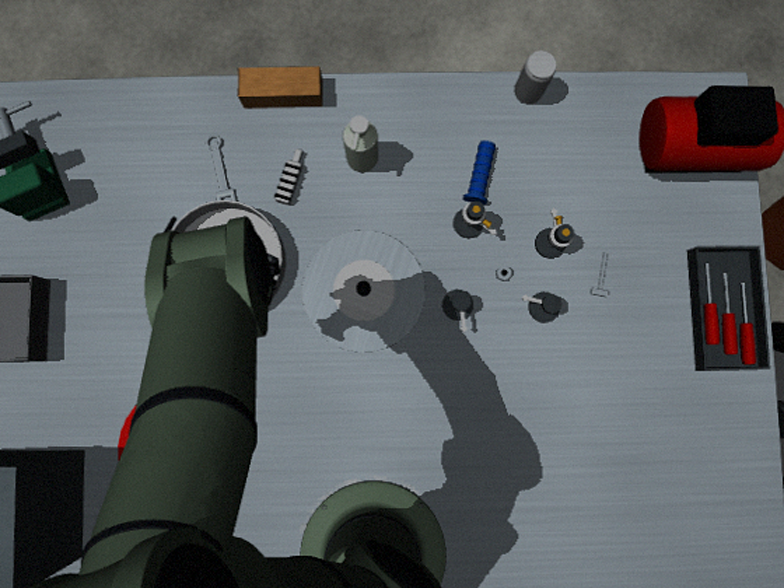

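Both drives stand on posts 0 and 1 with their outlets along the pointers, within 3 mm and 3°. The lid lies at (363,290), knob in the centre. Measuring the lid and pan rim for the return.

```bash
cat > lid.py <<'E'
from h import *
for n in("top","scene"):
    f=bot.grab_frame(n); P=cloud(f); z=P[...,2]
    k=(abs(z-.036)<.008)&(np.hypot(P[...,0]-.5,P[...,1]-.01)<.1)&(f["img"].max(2)<60)
    if k.sum()>10: print(n,"knob",k.sum(),ray(f,[np.argwhere(k).mean(0)[::-1]],.042 if n=="top" else .036)[0].round(4),np.nanmean(P[k],0).round(4))
    r=(abs(z-.054)<.004)&(abs(np.hypot(P[...,0]-.562,P[...,1]-.274)-.111)<.012)
    q=P[r][:,:2]; A=np.c_[2*q,np.ones(len(q))]; s=np.linalg.lstsq(A,(q**2).sum(1),rcond=None)[0]
    print(n,"rim",r.sum(),s[:2].round(4),np.sqrt(s[2]+s[:2]@s[:2]).round(4))
E
python3 lid.py; python3 -c "
from h import *
print(go([.50,.01,.12],np.radians(116)))"
```

```text
top knob 70 [0.4973 0.0098 0.042 ] [0.4975 0.0099 0.0403]
top rim 190 [0.557  0.2736] 0.1115
scene knob 51 [0.5018 0.0068 0.036 ] [0.5034 0.0048 0.0385]
scene rim 348 [0.559 0.275] 0.1102
(array([-0.635,  0.541,  0.434]), array([ 0.   ,  0.   , -0.573]))
```

```bash
python3 -m inch '[[-0.2,0.15,0,0,0,-0.1,1],[-0.4,0.3,0,0,0,-0.2,1],[-0.55,0.45,0,0,0,-0.3,1],[-0.635,0.541,0.1,0,0,-0.4,1],[-0.635,0.541,0.2,0,0,-0.5,1],[-0.635,0.541,0.3,0,0,-0.573,1],[-0.635,0.541,0.3,0,0,-0.573,1],[-0.635,0.541,0.3,0,0,-0.573,1]]'; python3 lid.py; python3 -c "
from h import *
print(go([.50,.009,.033],np.radians(116)))"
```

```text
clock: 28.12
position: [0.4999, 0.0105, 0.1473]
tool_rot: [3.141, 0.0, 2.023]
force: [0.6, 0.1, 1.1]
grip_width: 0.0852
finger_force: 0.0
top rim 387 [0.5573 0.2734] 0.1112
scene knob 19 [0.5059 0.0019 0.036 ] [0.5062 0.0016 0.0364]
scene rim 358 [0.5592 0.2748] 0.1104
(array([-0.008, -0.005,  0.572]), array([ 0.001,  0.   , -0.   ]))
```

```bash
python3 -m inch '[[0,0,0.2,0,0,0,1],[0,0,0.4,0,0,0,1],[0,0,0.52,0,0,0,1],[0,0,0.565,0,0,0,1],[0,0,0.565,0,0,0,0.5],[0,0,0.565,0,0,0,0.2],[0,0,0.565,0,0,0,0.1],[0,0,0.565,0,0,0,0.1],[0,0,0.565,0,0,0,0.1],[0,0,0.565,0,0,0,0.1]]' 80; python3 -m inch '[[0,0,-0.05,0,0,0,0],[0,0,-0.2,0,0,0,0],[0,0,-0.4,0,0,0,0],[0,0,-0.65,0,0,0,0],[0,0,-0.65,0,0,0,0],[0,0,-0.65,0,0,0,0]]'; python3 -c "
from h import *
print(go([.5587,.2741,.16],np.radians(116)))"
```

```text
clock: 29.48
position: [0.5, 0.011, 0.0348]
tool_rot: [3.14, 0.0, 2.026]
force: [-2.8, -0.1, 17.5]
grip_width: 0.0256
finger_force: 77.6
clock: 30.22
position: [0.4992, 0.0111, 0.1636]
tool_rot: [-3.142, -0.0, 2.026]
force: [-1.0, -0.6, -3.9]
grip_width: 0.0255
finger_force: 79.6
(array([1.05 , 0.846, 0.018]), array([-0.   , -0.   ,  0.001]))
```

```bash
python3 -m inch '[[0.15,0.12,0,0,0,0,0],[0.35,0.28,0,0,0,0,0],[0.55,0.45,0,0,0,0,0],[0.75,0.6,0,0,0,0,0],[0.9,0.73,0,0,0,0,0],[0.98,0.8,0,0,0,0,0],[0.98,0.8,0,0,0,0,0]]'; python3 -c "
from h import *
print(go([.5587,.2741,.0875],np.radians(116)))"
```

```text
clock: 31.1
position: [0.5566, 0.258, 0.1623]
tool_rot: [-3.14, 0.0, 2.027]
force: [-0.5, -0.9, -3.9]
grip_width: 0.0254
finger_force: 79.4
(array([0.068, 0.046, 0.374]), array([-0.001,  0.   ,  0.002]))
```

```bash
python3 -m inch '[[0.05,0.03,0,0,0,0,0],[0.068,0.046,0.05,0,0,0,0],[0.068,0.046,0.18,0,0,0,0],[0.068,0.046,0.28,0,0,0,0],[0.068,0.046,0.33,0,0,0,0],[0.068,0.046,0.355,0,0,0,0],[0.068,0.046,0.355,0,0,0,0],[0.068,0.046,0.355,0,0,0,0]]'; python3 -c "
from h import *
print(go([.5587,.2741,.0875],np.radians(116)))"
```

```text
clock: 32.1
position: [0.5597, 0.2737, 0.0933]
tool_rot: [3.141, -0.0, 2.026]
force: [-0.3, 0.2, -4.3]
grip_width: 0.0256
finger_force: 79.4
(array([ 0.004, -0.004,  0.029]), array([ 0.001, -0.   ,  0.001]))
```

```bash
python3 -m inch '[[0.002,0,0.01,0,0,0,0],[0.002,0,0.018,0,0,0,0],[0.002,0,0.024,0,0,0,0],[0.002,0,0.024,0,0,0,0]]'
```

```text
clock: 32.6
position: [0.5593, 0.274, 0.0888]
tool_rot: [3.141, -0.0, 2.026]
force: [-6.5, -2.0, 13.3]
grip_width: 0.0257
finger_force: 81.6
```

In contact. Release, rise and back away.

```bash
python3 -m inch '[[0,0,-0.003,0,0,0,0.3],[0,0,-0.003,0,0,0,0.6],[0,0,-0.003,0,0,0,1],[0,0,-0.003,0,0,0,1],[0,0,-0.003,0,0,0,1],[0,0,-0.15,0,0,0,1],[0,0,-0.35,0,0,0,1],[0,0,-0.6,0,0,0,1],[-0.3,-0.2,-0.7,0,0,0,1],[-0.6,-0.4,-0.7,0,0,0,1],[-0.9,-0.5,-0.7,0,0,0,1],[-0.98,-0.5,-0.7,0,0,0,1],[-0.98,-0.5,-0.7,0,0,0,1]]'; python3 - <<'E'
from h import *
f=bot.grab_frame("top"); P=cloud(f); z=P[...,2]; d=np.hypot(P[...,0]-.559,P[...,1]-.274)
m=((abs(z-.059)<.008)&(d<.15)).astype(np.uint8); ct=np.vstack(cv2.findContours(m,0,1)[0]); print(cv2.minEnclosingCircle(ray(f,ct.reshape(-1,2),.059)[:,:2].astype(np.float32)))
q=P[m>0]; print("tilt",np.linalg.lstsq(np.c_[q[:,:2]-[.559,.274],np.ones(len(q))],q[:,2],rcond=None)[0])
g=bot.grab_frame("scene"); a=f["img"][:300,60:480]; b=g["img"][100:400,100:480]
cv2.imwrite("pics/fin.png",np.hstack([a,b])[...,::-1])
E
python3 chk.py .63 -.1985;python3 chk.py .587 -.359
```

```text
clock: 34.22
position: [0.5559, 0.0507, 0.2282]
tool_rot: [3.141, 0.001, 2.021]
force: [-0.1, 1.0, 0.4]
grip_width: 0.0857
finger_force: 0.0
((0.5592385530471802, 0.27325356006622314), 0.12044024467468262)
tilt [ 0.00062559 -0.00461515  0.06026536]
top outlet 25 cloud -126.7 plane -124.8 [ 0.6114 -0.2225]
top pointer none
top hub 120 [ 0.6296 -0.1981] z 0.11267430719790485
scene outlet 3 cloud -125.5 plane -129.1 [ 0.6132 -0.2263]
scene pointer none
scene hub 147 [ 0.6322 -0.1997] z 0.1123461598716842
top outlet 23 cloud 5.5 plane 3.3 [ 0.6166 -0.3571]
top pointer 20 cloud 6.3 plane 5.6 [ 0.6331 -0.3548]
top hub 129 [ 0.5851 -0.3601] z 0.11236715405406636
scene outlet 19 cloud 8.1 plane 10.8 [ 0.6158 -0.3585]
scene pointer 39 cloud 9.8 plane 10.0 [ 0.6315 -0.3549]
scene hub 170 [ 0.587  -0.3626] z 0.1114061009470598
```

View pics/fin.png

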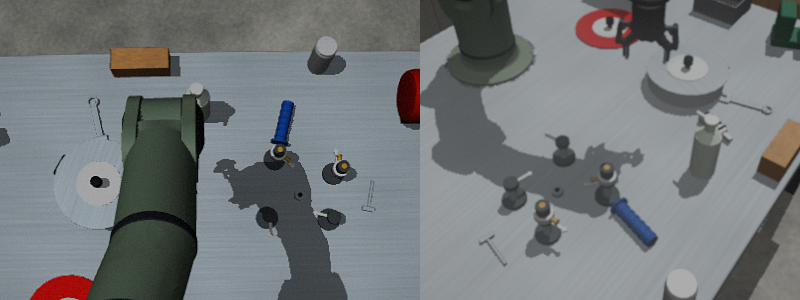

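The lid lies flat on the pan, knob at (97,182) left and (688,62) right. Both drives stand on their posts, nothing else has moved and the arm is clear. Handing in.

```bash
python3 -c "
from workcell import bot
print(bot.job_done())"
```

```text
the job is handed in; nothing more can be done
None
```

The job is handed in, verdict not shown: both drives found in the pan stand on post0 and post1 (about 1 mm and 2–3 mm off centre, outlets within about 3° of the pointers), and the lid is back on the empty pan, centred within about 2 mm.

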